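# Drain, rack and blow-dry the paint pipettes

## Task

The rinsed dropper pipettes lie on the blue mat: first lay every one of them on the sloping drip stand, tip down at the low stop and bulb up, one to a rest, and only when all lie there take each with a fresh grip and stand it upright, tip down, in the rack, one to a tube. Then take the yellow air duster, aim its nozzle from about 10 cm at the middle of the row of standing pipettes (a little above the tubes, at the point to blow at) and hold it steady for two seconds, and lay it back down lengthwise on the middle of its mat. Leave the green mug and the glass jar where they are.

Things in the scene. Friction and masses are not known exactly. Their poses are not given: they have to be found in the camera images.
- pip_1 (a point): one plastic dropper pipette (None if absent): a pale translucent stick 150 mm long, 14 g, its y axis from the thin tip to the bulb. The point is half-way along, on its axis; the bulb is a straight 13 mm cylinder 30 to 69 mm from here towards the bulb end, the centre of mass 25 mm. Grip the bulb. It starts lying on a blue mat, 3 mm thick, axis 10 mm above the table at the bulb.
- bulb_1 (a point): the bulb end (thick end) of that pipette pip_1, on its axis, 75 mm from its middle
- tip_1 (a point): the tip end (thin end) of that pipette pip_1, on its axis, 75 mm from its middle
- pip_2 (a point): another plastic dropper pipette (None if absent): a pale translucent stick 150 mm long, 14 g, its y axis from the thin tip to the bulb. The point is half-way along, on its axis; the bulb is a straight 13 mm cylinder 30 to 69 mm from here towards the bulb end, the centre of mass 25 mm. Grip the bulb. It starts lying on a blue mat, 3 mm thick, axis 10 mm above the table at the bulb.
- bulb_2 (a point): the bulb end (thick end) of that pipette pip_2, on its axis, 75 mm from its middle
- tip_2 (a point): the tip end (thin end) of that pipette pip_2, on its axis, 75 mm from its middle
- pip_3 (a point): a third plastic dropper pipette (None if absent): a pale translucent stick 150 mm long, 14 g, its y axis from the thin tip to the bulb. The point is half-way along, on its axis; the bulb is a straight 13 mm cylinder 30 to 69 mm from here towards the bulb end, the centre of mass 25 mm. Grip the bulb. It starts lying on a blue mat, 3 mm thick, axis 10 mm above the table at the bulb.
- bulb_3 (a point): the bulb end (thick end) of that pipette pip_3, on its axis, 75 mm from its middle
- tip_3 (a point): the tip end (thin end) of that pipette pip_3, on its axis, 75 mm from its middle
- drip_stand: fixed grey drip stand, 150 x 218 mm and 150 mm tall, with two aluminium cross bars that carry three pairs of blue 90-degree V notches; a pipette laid in a pair lies at 45 degrees across the bars. Origin: centre of its footprint on the table. Its x axis runs from the low side (which faces the robot) to the high side, y to the left along the bars, z up.
- rest_1 (a point): low end of rest 1 of the drip stand, 70 mm along the stand's y. The axis of a pipette lying there starts within 6 mm of this point and climbs at 45 degrees along the stand's +x; V notches hold it 20 mm up the slope (31 mm wide, 12 mm above the axis) and 139 mm up (22 mm wide, 2 mm above it); between them it is free all round. A stop plate at the foot rises 6 mm above the axis.
- rest_2 (a point): low end of rest 2 of the drip stand, 0 mm along the stand's y. The axis of a pipette lying there starts within 6 mm of this point and climbs at 45 degrees along the stand's +x; V notches hold it 20 mm up the slope (31 mm wide, 12 mm above the axis) and 139 mm up (22 mm wide, 2 mm above it); between them it is free all round. A stop plate at the foot rises 6 mm above the axis.
- rest_3 (a point): low end of rest 3 of the drip stand, -70 mm along the stand's y. The axis of a pipette lying there starts within 6 mm of this point and climbs at 45 degrees along the stand's +x; V notches hold it 20 mm up the slope (31 mm wide, 12 mm above the axis) and 139 mm up (22 mm wide, 2 mm above it); between them it is free all round. A stop plate at the foot rises 6 mm above the axis.
- rack: fixed upright rack: three white (pale grey in shade) square tubes in a row, 70 mm apart, on a light wooden board 70 x 220 mm. Origin: centre of the board's underside on the table; x away from the robot, y along the row, z up.
- tube_1 (a point): centre of the open top of rack tube 1 (70 mm along the rack's y), 85 mm above the table; 18 x 18 mm inside, 24 mm outside, its floor 77 mm below this point. A pipette stood in it leans by up to about 0.15 rad.
- tube_2 (a point): centre of the open top of rack tube 2 (0 mm along the rack's y), 85 mm above the table; 18 x 18 mm inside, 24 mm outside, its floor 77 mm below this point. A pipette stood in it leans by up to about 0.15 rad.
- tube_3 (a point): centre of the open top of rack tube 3 (-70 mm along the rack's y), 85 mm above the table; 18 x 18 mm inside, 24 mm outside, its floor 77 mm below this point. A pipette stood in it leans by up to about 0.15 rad.
- rack_aim (a point): the point to blow at: above the middle tube, 115 mm above the table, at the height of the standing pipettes' upper half
- duster_mid (a point): middle of the yellow body of the cordless air duster: a bar 110 x 40 x 40 mm with rounded edges and black bands, 0.2 kg; a black nozzle sticks out of one end. Its x axis runs along the bar to the nozzle. It lies on the mat at the start, this point 20 mm above the mat. Close to its centre of mass; grip here across the 40 mm.
- duster_nozzle (a point): the mouth of the duster's nozzle, on its axis, 105 mm ahead of duster_mid; x points out of it, the way it blows
- mat_mid (a point): centre of the top of the fixed black rubber parking mat, 240 x 130 x 4 mm; x along its long side
- blue_mat: blue draining mat, fixed, 220 x 380 x 3 mm, long side along y, where the pipettes start; origin under its middle
- mug: green mug, bystander, 83 x 108 x 93 mm; origin under its middle
- glass_jar: glass ink jar with a black lid, bystander, 47 mm wide, 44 mm tall; origin under its middle
There are look-alikes about, which are no part of the job. What is shaped like the part that bears pip_2 but pink is not meant.

How it is judged:
On the way, in this order (a step that is already met when the one before it is completed fails the run):
1. every pipette lies on the drip stand, tip low, bulb high, let go (x of tip_1 in the frame of drip_stand between -0.075 and -0.03 m and z of tip_1 in the frame of drip_stand between 0.025 and 0.065 m and x of bulb_1 in the frame of drip_stand between 0.03 and 0.08 m and z of bulb_1 in the frame of drip_stand between 0.125 and 0.17 m and y of tip_1 in the frame of drip_stand between -0.09 and 0.09 m and y of bulb_1 in the frame of drip_stand between -0.09 and 0.09 m and linear speed of each of pipette_1, pipette_2, pipette_3 below 0.03 m/s and contact force between each of pipette_1, pipette_2, pipette_3 and the fingers below 0.05 N and x of tip_2 in the frame of drip_stand between -0.075 and -0.03 m and z of tip_2 in the frame of drip_stand between 0.025 and 0.065 m and x of bulb_2 in the frame of drip_stand between 0.03 and 0.08 m and z of bulb_2 in the frame of drip_stand between 0.125 and 0.17 m and y of tip_2 in the frame of drip_stand between -0.09 and 0.09 m and y of bulb_2 in the frame of drip_stand between -0.09 and 0.09 m and x of tip_3 in the frame of drip_stand between -0.075 and -0.03 m and z of tip_3 in the frame of drip_stand between 0.025 and 0.065 m and x of bulb_3 in the frame of drip_stand between 0.03 and 0.08 m and z of bulb_3 in the frame of drip_stand between 0.125 and 0.17 m and y of tip_3 in the frame of drip_stand between -0.09 and 0.09 m and y of bulb_3 in the frame of drip_stand between -0.09 and 0.09 m and distance between tip_1 and tip_2 above 0.04 m and distance between each of tip_1, tip_2 and tip_3 above 0.04 m), for 0.3 s.
2. every pipette stands in the rack, tip down, let go ((horizontal distance between tip_1 and tube_1 below 0.016 m or horizontal distance between tip_1 and tube_2 below 0.016 m or horizontal distance between tip_1 and tube_3 below 0.016 m) and height (world z) of each of tip_1, tip_2, tip_3 below 0.03 m and height (world z) of each of bulb_1, bulb_2, bulb_3 above 0.135 m and linear speed of each of pipette_1, pipette_2, pipette_3 below 0.03 m/s and contact force between each of pipette_1, pipette_2, pipette_3 and the fingers below 0.05 N and (horizontal distance between tip_2 and tube_1 below 0.016 m or horizontal distance between tip_2 and tube_2 below 0.016 m or horizontal distance between tip_2 and tube_3 below 0.016 m) and (horizontal distance between tip_3 and tube_1 below 0.016 m or horizontal distance between tip_3 and tube_2 below 0.016 m or horizontal distance between tip_3 and tube_3 below 0.016 m) and distance between tip_1 and tip_2 above 0.04 m and distance between each of tip_1, tip_2 and tip_3 above 0.04 m), for 0.3 s.
3. the duster is held steady, aimed at the point to blow at, for two seconds (x of rack_aim in the frame of duster_nozzle between 0.055 and 0.145 m and y of rack_aim in the frame of duster_nozzle between -0.022 and 0.022 m and z of rack_aim in the frame of duster_nozzle between -0.022 and 0.022 m and linear speed of each of duster, pipette_1, pipette_2, pipette_3 below 0.03 m/s and angular speed of duster below 0.25 rad/s and (horizontal distance between tip_1 and tube_1 below 0.016 m or horizontal distance between tip_1 and tube_2 below 0.016 m or horizontal distance between tip_1 and tube_3 below 0.016 m) and height (world z) of each of tip_1, tip_2, tip_3 below 0.03 m and height (world z) of each of bulb_1, bulb_2, bulb_3 above 0.135 m and contact force between each of pipette_1, pipette_2, pipette_3 and the fingers below 0.05 N and (horizontal distance between tip_2 and tube_1 below 0.016 m or horizontal distance between tip_2 and tube_2 below 0.016 m or horizontal distance between tip_2 and tube_3 below 0.016 m) and (horizontal distance between tip_3 and tube_1 below 0.016 m or horizontal distance between tip_3 and tube_2 below 0.016 m or horizontal distance between tip_3 and tube_3 below 0.016 m)), for 1.8 s.
At the end, for the whole second after the job is handed in: Each pipette stands released and at rest in a tube of its own: tip within 16 mm of the tube axis and under 30 mm high, bulb end over 135 mm high. The duster rests released on its mat: body middle within 50 mm of the mat centre, length within 0.45 rad of the mat length, either way round (all of step 2 and horizontal distance between duster_mid and mat_mid below 0.05 m and angle between the x axis of duster_nozzle and the x axis of mat_mid, either way round below 0.45 rad and height (world z) of duster_mid below 0.032 m and linear speed of duster below 0.02 m/s and contact force between duster and the fingers below 0.05 N); the robot touches nothing.
It fails at once if the mug or the glass jar is pushed more than 4 cm (distance of any of mug, glass_jar from where it was at the start of the episode above 0.04 m).
Of pipette_1, pipette_2, pipette_3 only 2 to 3 are there at a start; the rules pass over those that are not, and their reading is None.
At some moment in a run one of duster may be knocked a few centimetres aside while the robot is not near it.
Once in a run the grip may slacken for a moment while it holds something.
It also fails if it takes over 210 s, if anything falls off the work surface, if the arm or the gripper's body presses on something with over 40 N, if the wrist force passes 120 N, or if a joint passes its speed limit or range.

## Robot

A 6-joint arm with a two-finger parallel gripper is mounted at the origin on a cart in front of the work surface, level with it; the furniture and walls round the work are solid. World frame = base frame: x ahead of the robot, y to its left, z up, the work surface at z = 0. Lengths are in m, angles in rad, forces in N, time in s.
With the tool pointing down it reaches from about 0.35 to 1 m from the base axis. Payload 7.1 kg.
Tool frame: the origin (TCP) lies between the finger pads; the fingertips stand 22 mm ahead of it and the grasp point (between the pads) lies 3 mm ahead of it; z points along the fingers, y is the line along which they close (so a half turn about z gives the same grasp; the last joint's range is limited). The gripper opens to 85 mm and grips with 20 to 120 N. Pads are 22 mm wide; open, the fingers measure 114 mm over their backs; the gripper's body (76 mm by 85 mm) begins 54 mm behind the grasp point. The pads swing forward as they close: fully open they stand 13 mm farther back than shut.
Start: joints at [-0.019, 0.423, 1.63, -0, 1.089, -0.019], TCP at [0.625, 0, 0.253] pointing down, gripper open.
Joint ranges: [-3, 3], [-0.9, 2.11], [0.09, 2.58], [-1.31, 4.45], [0.11, 2.69], [-2.54, 2.54]. Speed limits (rad/s): [2.39, 2.39, 3.01, 3.14, 3.14, 3.14].

## Interface

Orientations are given as a rotation vector (axis times angle).
In Python, from rig import manip gives the robot as it stands. The module is installed in compiled form; this text tells all that it offers. Calls block until the motion is done:
- manip.move_to(position, orientation): joint-space move of the TCP to a pose.
- manip.servo_line(position, orientation=None, rate=0.15): straight line of the TCP; orientation=None keeps the orientation; rate is the mean speed in m/s.
- manip.set_joints(angles): joint-space move.
- manip.command_gripper(opening, f_grip=None): finger opening in m; f_grip is the grip in N (None keeps the last); returns when the fingers have stopped.
- manip.hold(seconds).
- manip.solve_ik(position, orientation): joint angles nearest the present ones, or None.
- manip.camera(name): name is "scene" or "side" or "wrist"; returns a dict with "image" (400x640x3 uint8, red, green, blue), "fx", "fy", "cx", "cy" (pixels), "cam_to_world" (4x4, takes a point from camera to world coordinates); the wrist camera has in their place "mount" (4x4, takes a point from camera to tool coordinates, whose origin is the TCP and whose axes are the flange's). Camera axes: x right, y down, z forward; pixel columns grow to the right and rows downward; lengths in m; the calibration is good to about 2 mm. A picture is of the moment at which its call begins: read the wrist's pose just before it. There is no depth.
A pose or a line that the arm cannot do raises manip.IKError and nothing moves.
- manip.sign_off(): hands the job in; it is judged then, once.
Readings, each from a call of its own:
- manip.get_time(): time.
- manip.get_joint_positions(): joint angles.
- manip.get_joint_vel(): joint speeds.
- manip.get_tau(): joint torques, N m.
- manip.get_position(): TCP position.
- manip.get_ee_rot(): TCP orientation.
- manip.get_contact_force(): force on the tool from outside, world axes, zero at the start.
- manip.get_torque(): the same for the moment, N m.
- manip.get_width(): finger opening in m.
- manip.get_grip_force(): force on a finger pad.
Only numpy, scipy, OpenCV 4.12 (cv2) and the standard library are available. Lean on these libraries where they do the work, as an engineer would, in place of code of your own. Each camera call takes 0.05 s, during which the arm holds its last target. There are 200 camera calls.

## Working session

There is one attempt and no reset: what is moved stays moved. The work goes in short steps, each a Python script; the robot and the scene stay as the last script left them, time stands still between calls to the robot, and variables do not carry over. Pictures are saved under pics/ and viewed, at most 14 in all, crops included, and the job is handed in when it is done.

```bash
ls; mkdir -p pics; python3 - <<'E'
from rig import manip
import cv2,pickle,numpy as np
d={}
for n in ["scene","side","wrist"]:
    c=manip.camera(n); d[n]=c; cv2.imwrite(f"pics/{n}0.png",c["image"][:,:,::-1])
    print(n,{k:(np.round(v,3).tolist() if k!="image" else 0) for k,v in c.items()})
pickle.dump(d,open("cams.pkl","wb"))
print(manip.get_time(),manip.get_position(),manip.get_ee_rot(),manip.get_width())
E
```

```text
pics
scene {'image': 0, 'fx': 461.599, 'fy': 461.599, 'cx': 320.147, 'cy': 195.412, 'cam_to_world': [[0.527, -0.471, 0.707, -0.504], [-0.85, -0.279, 0.448, -0.731], [-0.014, -0.837, -0.547, 0.898], [0.0, 0.0, 0.0, 1.0]]}
side {'image': 0, 'fx': 418.14, 'fy': 418.14, 'cx': 322.909, 'cy': 196.829, 'cam_to_world': [[-1.0, 0.011, -0.017, 0.594], [0.02, 0.494, -0.869, 0.916], [-0.001, -0.869, -0.494, 0.635], [0.0, 0.0, 0.0, 1.0]]}
wrist {'image': 0, 'fx': 299.472, 'fy': 299.472, 'cx': 319.66, 'cy': 201.147, 'mount': [[-0.0, -0.961, -0.275, 0.069], [1.0, -0.0, -0.0, -0.0], [0.0, -0.275, 0.961, -0.121], [0.0, 0.0, 0.0, 1.0]]}
0.15 [6.24606749e-01 1.85742313e-05 2.52705222e-01] [-2.22083603e+00 -2.22083217e+00  1.33856645e-03] 0.08534106717649627
```

View pics/scene0.png

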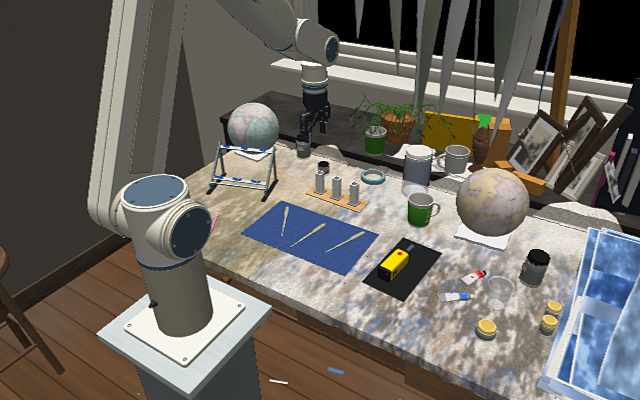

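View pics/side0.png

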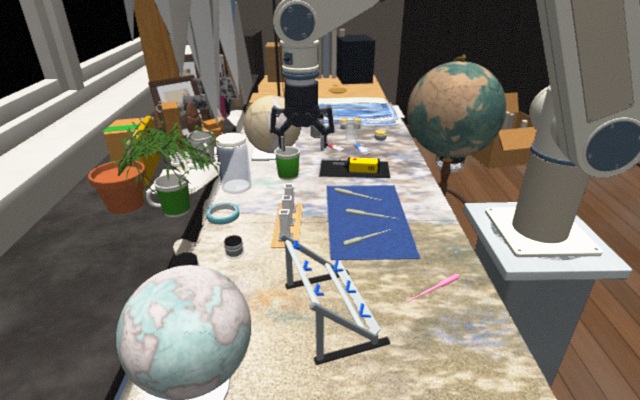

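View pics/wrist0.png

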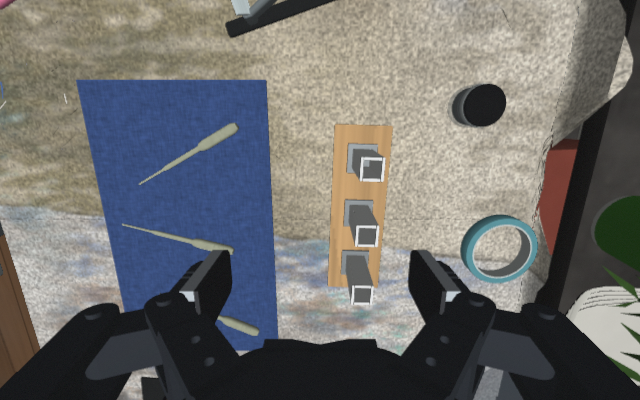

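All three pipettes lie on the blue mat; the wrist view shows two of them fully, with bulbs near (235,128) and (230,250), and the third bulb near (255,332). The rack's tube tops are at (372,170), (366,236) and (361,295). In the side view the drip stand is at about (335,300), the pink decoy at (435,288), and the duster at (363,165) on its black mat.

```bash
cat > lib.py <<'E'
from rig import manip
import numpy as np, cv2, pickle
from scipy.spatial.transform import Rotation as R
def cam(n):
    if n=="wrist":
        T=np.eye(4);T[:3,3]=manip.get_position();T[:3,:3]=R.from_rotvec(manip.get_ee_rot()).as_matrix()
        c=manip.camera(n); c["cam_to_world"]=T@c["mount"]
    else: c=manip.camera(n)
    return c
def ray(c,p,z):
    M=c["cam_to_world"]; d=M[:3,:3]@[(p[0]-c["cx"])/c["fx"],(p[1]-c["cy"])/c["fy"],1]
    return M[:3,3]+d*(z-M[2,3])/d[2]
def proj(c,P):
    M=c["cam_to_world"]; q=M[:3,:3].T@(np.asarray(P)-M[:3,3])
    return np.array([c["cx"]+c["fx"]*q[0]/q[2],c["cy"]+c["fy"]*q[1]/q[2]])
def save(c,n): cv2.imwrite(f"pics/{n}.png",c["image"][:,:,::-1])
def rot(zt,yt):
    """rotvec of the tool whose z is zt and y near yt"""
    z=np.array(zt,float);z/=np.linalg.norm(z);y=np.array(yt,float);y-=z*(y@z);y/=np.linalg.norm(y)
    return R.from_matrix(np.c_[np.cross(y,z),y,z]).as_rotvec()
E
python3 - <<'E'
from lib import *
d=pickle.load(open("cams.pkl","rb"))
T=np.eye(4);T[:3,3]=[.6246,0,.2527];T[:3,:3]=R.from_rotvec([-2.22083603e+00,-2.22083217e+00,1.33856645e-03]).as_matrix()
d["wrist"]["cam_to_world"]=T@d["wrist"]["mount"]
def p(n,u,z): print(n,u,ray(d[n],u,z).round(3)[:2])
for u in [(372,170),(366,236),(361,295)]: p("wrist",u,.085)
for u in [(289,187),(287,199),(284,214)]: p("side",u,.085)
for u in [(235,128),(140,184),(230,250),(123,225),(255,332),(490,105)]: p("wrist",u,.01)
for u in [(320,358),(388,343),(290,285),(337,278),(437,288),(363,172),(288,176),(233,250)]: p("side",u,.0)
for u in [(395,262),(210,197),(272,197),(420,222)]: p("scene",u,.0)
E
```

```text
wrist (372, 170) [0.675 0.018]
wrist (366, 236) [ 0.672 -0.051]
wrist (361, 295) [ 0.67  -0.121]
side (289, 187) [ 0.668 -0.11 ]
side (287, 199) [ 0.67  -0.043]
side (284, 214) [0.674 0.032]
wrist (235, 128) [0.524 0.055]
wrist (140, 184) [ 0.4   -0.013]
wrist (230, 250) [ 0.505 -0.102]
wrist (123, 225) [ 0.369 -0.067]
wrist (255, 332) [ 0.531 -0.232]
wrist (490, 105) [0.821 0.081]
side (320, 358) [0.59  0.395]
side (388, 343) [0.46  0.364]
side (290, 285) [0.654 0.197]
side (337, 278) [0.548 0.175]
side (437, 288) [0.327 0.213]
side (363, 172) [ 0.431 -0.371]
side (288, 176) [ 0.687 -0.346]
side (233, 250) [0.804 0.064]
scene (395, 262) [ 0.467 -0.37 ]
scene (210, 197) [0.448 0.335]
scene (272, 197) [0.561 0.145]
scene (420, 222) [ 0.687 -0.359]
```

```bash
python3 - <<'E'
from lib import *
o=rot([0,0,-1],[1,0,0]); cs={}
for n,p in [("A",[.47,-.2,.3]),("C",[.45,-.42,.25]),("B",[.52,.15,.36])]:
    try:
        manip.move_to(p,o); cs[n]=cam("wrist"); save(cs[n],"w"+n)
    except manip.IKError as e: print(n,e)
pickle.dump(cs,open("cs.pkl","wb")); print(manip.get_time())
a=np.vstack([cv2.resize(cs[k]["image"],(480,300)) for k in "AC"])
cv2.imwrite("pics/AC.png",a[:,:,::-1])
E
```

```text
4.3167
```

View pics/AC.png

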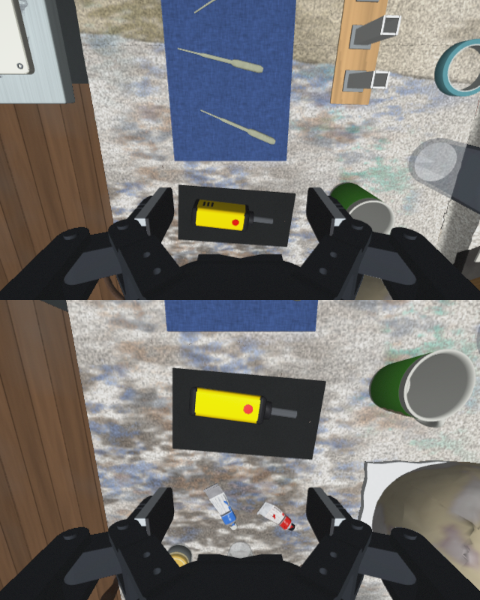

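View pics/wB.png

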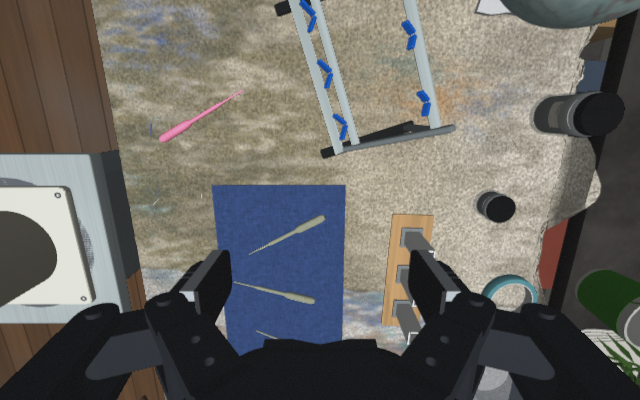

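The combined picture (0.75 scale) shows pipettes with bulbs at (262,68) and (272,142) in A, and the duster at (228,406) in C with its nozzle pointing right. wB shows the stand with low notches at (308,12), (325,72) and (341,125), and upper notches at (410,35) and (423,102). One more shot gets the whole stand.

```bash
cat >> lib.py <<'E'
def blobs(m,amin,amax=1e9):
    n,l,s,c=cv2.connectedComponentsWithStats(m.astype(np.uint8))
    return [(c[i],s[i],l==i) for i in range(1,n) if amin<s[i][4]<amax]
def pips(c):
    """pipettes lying on the blue mat: list of (tip, bulb) on the table, by ray"""
    im=c["image"].astype(int);r,g,b=im[...,0],im[...,1],im[...,2]
    mat=max(blobs((b>r*1.5)&(b>g*1.2)&(b>50),2000),key=lambda t:t[1][4])[2].astype(np.uint8)
    k,_=cv2.findContours(mat,cv2.RETR_EXTERNAL,cv2.CHAIN_APPROX_NONE)
    full=cv2.drawContours(np.zeros_like(mat),[cv2.convexHull(np.vstack(k))],-1,1,-1)
    m=(full>0)&(b<1.05*r)&(r>90)
    out=[]
    for ce,s,q in blobs(m,120):
        y,x=np.nonzero(q);P=np.c_[x,y].astype(float)
        _,_,V=np.linalg.svd(P-P.mean(0),full_matrices=False);t=(P-P.mean(0))@V[0]
        w=(P-P.mean(0))@V[1]; lo=np.ptp(w[t<np.quantile(t,.15)]);hi=np.ptp(w[t>np.quantile(t,.85)])
        if hi<lo: t=-t; V=-V
        a=P[t<t.min()+2].mean(0);e=P[t>t.max()-2].mean(0)
        out.append((ray(c,a,.007)[:2],ray(c,e,.010)[:2],s[4]))
    return out
E
python3 - <<'E'
from lib import *
from scipy.optimize import least_squares
manip.move_to([.50,.22,.40],rot([0,0,-1],[1,0,0])); B=cam("wrist"); save(B,"wB2")
cs=pickle.load(open("cs.pkl","rb")); cs["B2"]=B; pickle.dump(cs,open("cs.pkl","wb"))
for n in ["A","B"]:
    for a,e,s in pips(cs[n]): print(n,a.round(3),e.round(3),np.linalg.norm(e-a).round(3),np.degrees(np.arctan2(*(e-a)[::-1])).round(1),s)
for n in ["B2","B"]:
    im=cs[n]["image"].astype(int);r,g,b=im[...,0],im[...,1],im[...,2]
    for ce,s,_ in blobs((b>r*2.2)&(b>g*1.4)&(b>120),25,400): print(n,ce.round(1),s[4],ray(cs[n],ce,.061)[:2].round(4),ray(cs[n],ce,.1405)[:2].round(4))
for n in ["C"]:
    im=cs[n]["image"].astype(int);r,g,b=im[...,0],im[...,1],im[...,2]
    for ce,s,q in blobs((r>130)&(g>110)&(b<70),300): print("duster",ce,s[4],cv2.minAreaRect(np.argwhere(q)[:,::-1].astype(np.float32)),ray(cs[n],ce,.044)[:2])
E
```

```text
A [ 0.366 -0.068] [ 0.508 -0.102] 0.146 -13.5 659
A [ 0.401 -0.172] [ 0.535 -0.23 ] 0.146 -23.4 528
B [ 0.405 -0.008] [0.525 0.056] 0.136 28.0 331
B [ 0.381 -0.071] [ 0.507 -0.104] 0.13 -14.9 299
B2 [397.   41.6] 84 [0.6075 0.3882] [0.5889 0.3712]
B2 [399.8  54.4] 72 [0.6127 0.3721] [0.5932 0.3578]
B2 [324.5  79.8] 120 [0.5071 0.3387] [0.5058 0.3302]
B2 [410.3 102. ] 64 [0.6328 0.3085] [0.6098 0.3052]
B2 [412.8 113.7] 70 [0.6378 0.2921] [0.614  0.2917]
B2 [338.4 128. ] 111 [0.5283 0.2715] [0.5233 0.2746]
B2 [423.9 162.9] 111 [0.6613 0.2192] [0.6334 0.2313]
B2 [351.5 172.3] 100 [0.5499 0.2044] [0.5412 0.2191]
B [307.1   7.6] 113 [0.5047 0.346 ] [0.5076 0.3219]
B [311.6  23.8] 68 [0.5101 0.3283] [0.512  0.3076]
B [408.2  27.1] 115 [0.6309 0.3245] [0.61   0.3045]
B [411.4  41.9] 97 [0.6362 0.3077] [0.6143 0.2908]
B [323.8  65.9] 81 [0.5255 0.28  ] [0.5245 0.2683]
B [328.1  80.5] 69 [0.5311 0.2623] [0.529 0.254]
B [422.7  95.9] 84 [0.6567 0.2432] [0.6308 0.2385]
B [425.7 108.9] 88 [0.6622 0.2266] [0.6353 0.2251]
B [341.3 125.9] 129 [0.5495 0.2047] [0.544  0.2073]
duster [301.56458056 140.40046605] 3004 ((302.3180236816406, 140.70367431640625), (86.64908599853516, 36.6634635925293), 7.733598709106445) [ 0.43086061 -0.37526862]
```

View pics/wB2.png

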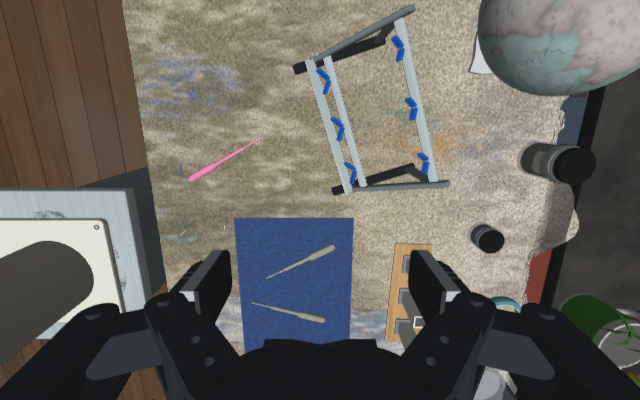

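The stand fits well: centre about (0.567, 0.284), yaw about 0.305, and both notch rows agree with the geometry. I check reach for every pose, then carry pipette 1.

```bash
cat >> lib.py <<'E'
SC=np.array([.567,.284,0]);SY=.305
SX=np.array([np.cos(SY),np.sin(SY),0]);SYV=np.array([-np.sin(SY),np.cos(SY),0]);Z=np.array([0,0,1.])
US=(SX+Z)/2**.5; NS=(SX-Z)/2**.5          # up the slope; into the slope
rest=lambda i: SC-.0525*SX+[.07,0,-.07][i]*SYV+.044*Z
TUBE=np.array([[.675,.018,.085],[.6725,-.051,.085],[.670,-.121,.085]])
PIP=[((.400,-.013),(.525,.056)),((.366,-.068),(.508,-.102)),((.401,-.172),(.535,-.230))]
def pose_on(P,u,zt,d,yt):  # TCP pose: axis point P lies d ahead of the TCP along zt
    zt=np.array(zt,float)/np.linalg.norm(zt); return np.array(P)-d*zt, rot(zt,yt)
D=.017; S1=.117; TILT=.04
def mat_pose(i,z=.027):
    t,b=np.array(PIP[i][0]),np.array(PIP[i][1]);u=(b-t)/np.linalg.norm(b-t)
    p=b+.002*u-.033*u; u=np.append(u,0)
    return np.append(p,z),rot(-Z,np.cross(Z,u))
def stand_pose(i,up=0,s=S1,along=.004):
    a=TILT; zt=np.cos(a)*NS+np.sin(a)*US   # tool turned so that the pipette lies at 45 deg
    P=rest(i)+(s+along)*US-up*NS
    return P-D*zt,rot(zt,SYV)
def pick_pose(i,up=0,s=.112,d=.010,along=.0):
    return rest(i)+(s+along)*US+(d+up)*Z,rot(-Z,SYV)
RZ=np.array([1,0,-1])/2**.5
def rack_pose(i,tipz,s=.112,d=.010,yaw=.03):
    c=np.array([np.cos(yaw),np.sin(yaw),0]);zt=(c-Z)/2**.5
    P=np.append(TUBE[i][:2],tipz+s); return P-d*zt,rot(zt,np.cross(Z,c))
def pick_mat(i):
    p,o=mat_pose(i); manip.command_gripper(.045,40)
    manip.move_to(p+.08*Z,o); manip.servo_line(p,o,.12)
    print("f",manip.get_contact_force().round(1)); manip.command_gripper(0)
    manip.servo_line(p+.10*Z,o,.15); print("w",manip.get_width(),manip.get_grip_force())
E
python3 - <<'E'
from lib import *
for i in range(3):
    for n,q in [("mat",mat_pose(i)),("st",stand_pose(i)),("st+",stand_pose(i,.09)),("pick",pick_pose(i)),("pick+",pick_pose(i,.12)),("rack",rack_pose(i,.014)),("rack+",rack_pose(i,.125))]:
        j=manip.solve_ik(*q); print(i,n,q[0].round(3),None if j is None else np.round(j,2))
pick_mat(0); manip.move_to(*stand_pose(0,.09)); c=cam("wrist"); save(c,"h1"); 
pickle.dump(c,open("h1.pkl","wb")); print(proj(c,rest(0)+.004*US-.09*NS),manip.get_width(),manip.get_time())
E
```

```text
0 mat [0.498 0.041 0.027] [ 0.06  0.63  2.   -0.    0.51 -2.02]
0 st [0.566 0.357 0.141] [0.65 0.56 2.06 3.9  0.37 1.09]
0 st+ [0.505 0.338 0.205] [0.7  0.37 2.17 4.16 0.34 0.85]
0 pick [0.571 0.359 0.133] [ 0.54  0.63  1.58  0.    0.93 -1.33]
0 pick+ [0.571 0.359 0.253] [ 0.54  0.5   1.51  0.    1.13 -1.33]
0 rack [0.668 0.018 0.133] [-0.    0.56  2.07  3.06  0.27  1.63]
0 rack+ [0.668 0.018 0.244] None
1 mat [ 0.478 -0.095  0.027] [-0.22  0.62  2.03 -0.    0.49 -1.56]
1 st [0.587 0.29  0.141] [0.5  0.54 2.1  3.57 0.35 1.3 ]
1 st+ [0.526 0.271 0.205] [0.53 0.35 2.22 3.77 0.29 1.11]
1 pick [0.592 0.292 0.133] [ 0.44  0.62  1.62 -0.    0.91 -1.44]
1 pick+ [0.592 0.292 0.253] [ 0.44  0.48  1.55  0.    1.12 -1.44]
1 rack [ 0.665 -0.051  0.133] [-0.15  0.56  2.06  2.69  0.29  1.88]
1 rack+ [ 0.665 -0.051  0.244] None
2 mat [ 0.507 -0.218  0.027] [-0.43  0.67  1.89 -0.    0.58 -1.59]
2 st [0.608 0.223 0.141] [0.35 0.54 2.13 3.23 0.35 1.51]
2 st+ [0.547 0.204 0.205] [0.35 0.33 2.24 3.28 0.26 1.47]
2 pick [0.613 0.225 0.133] [ 0.33  0.61  1.63 -0.    0.9  -1.54]
2 pick+ [0.613 0.225 0.253] [ 0.33  0.46  1.56 -0.    1.11 -1.54]
2 rack [ 0.663 -0.121  0.133] [-0.29  0.57  2.04  2.34  0.32  2.11]
2 rack+ [ 0.663 -0.121  0.244] None
f [-0.   0.1  0.5]
w 0.010672462016414325 39.75717128952965
[321.54115508 -12.61399386] 0.01095655620163079 12.8667
```

View pics/h1.png

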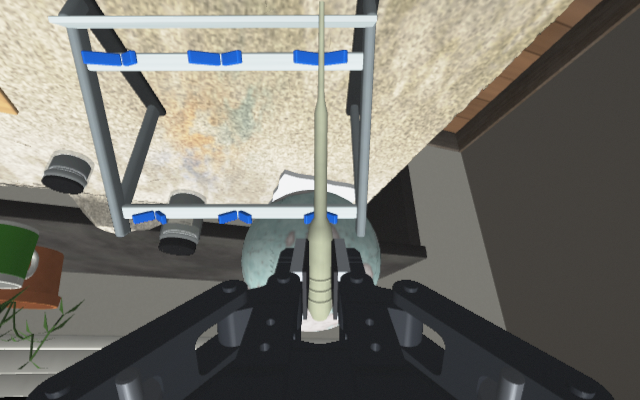

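The pipette is held centred at column 321, in line with rest 1's notches at (321,57) and (321,217). Its tip is at about row 2 and its bulb end at row 318. I compare this with the expected rows.

```bash
python3 - <<'E'
from lib import *
c=pickle.load(open("h1.pkl","rb"))
for s in (0,.139,.15): print(s,proj(c,rest(0)+(s+.004)*US-.09*NS).round(1))
im=c["image"].astype(int)
for r in (0,1,2,3,4,6,10,305,312,316,318,320,322,326): print(r,im[r,316:328].sum(1)//3)
E
```

```text
0 [321.5 -12.6]
0.139 [321.1 294.5]
0.15 [321.1 311.7]
0 [186 195 208 203 199 194 192 191 193 191 190 186]
1 [205 209 216 177 182 190 185 177 180 184 182 179]
2 [212 214 219 160 170 187 184 162 157 177 176 173]
3 [209 210 214 160 170 187 184 163 153 174 176 173]
4 [201 201 202 158 172 186 184 162 150 174 179 178]
6 [186 183 190 159 172 188 186 161 152 174 179 183]
10 [195 200 208 156 170 184 183 159 150 165 167 169]
305 [200 202 201 202 201 200 199 200 199 195 189 184]
312 [201 203 203 203 203 203 201 201 199 193 188 185]
316 [197 199 201 200 201 200 200 199 197 194 191 194]
318 [196 198 198 198 199 198 200 200 199 198 203 223]
320 [209 203 201 201 202 205 206 210 220 227 230 230]
322 [226 226 226 228 228 227 225 223 223 224 224 222]
326 [227 228 229 229 227 223 218 217 219 219 218 215]
```

Both ends sit about 4.5 mm toward the bulb, so I correct along the slope and lay it down.

```bash
cat >> lib.py <<'E'
def place_stand(i,al):
    manip.servo_line(*stand_pose(i,.03,along=al),.15)
    for up in (.012,.004,.001,-.002):
        manip.servo_line(*stand_pose(i,up,along=al),.05); f=manip.get_contact_force(); print(up,f.round(1))
        if np.linalg.norm(f)>3: break
    manip.command_gripper(.04); manip.servo_line(*stand_pose(i,.09,along=al),.15)
E
python3 - <<'E'
from lib import *
place_stand(0,-.0005)
c=cam("wrist");save(c,"p1")
for n in ("side",): s=cam(n); 
cv2.imwrite("pics/p1s.png",np.vstack([cv2.resize(s["image"][210:380,230:430],(600,300),interpolation=cv2.INTER_CUBIC) if 0 else cv2.resize(s["image"][200:370,240:440],(353,300)),cv2.resize(c["image"],(353,220))])[:,:,::-1])
print(manip.get_time())
E
```

```text
0.012 [ 1.2 -0.3 -0.7]
0.004 [-0.4 -0.2  1.7]
0.001 [-0.8 -1.   2.5]
-0.002 [-3.6  0.5  5.1]
15.9917
```

View pics/p1s.png

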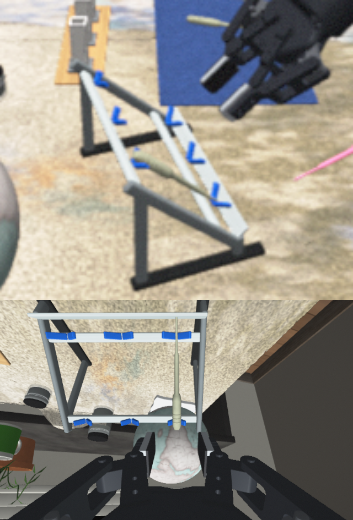

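Pipette 1 lies in rest 1, in the bottom right of both views, with its tip at the stop bar. Now pipette 2, using its colour profile along the centre column.

```bash
python3 - <<'E'
from lib import *
c=pickle.load(open("h1.pkl","rb"));im=c["image"].astype(int)
print("ref",[(r,(im[r,318:325].mean(0)).round().astype(int).tolist()) for r in (0,10,40,300,310,316,320,324)])
manip.move_to(*stand_pose(1,.14)); pick_mat(1); manip.move_to(*stand_pose(1,.09)); c=cam("wrist"); save(c,"h2"); pickle.dump(c,open("h2.pkl","wb"))
for s in (0,.15): print(s,proj(c,rest(1)+(s+.004)*US-.09*NS).round(1))
im=c["image"].astype(int)
print([(r,(im[r,318:325].mean(0)).round().astype(int).tolist()) for r in list(range(0,24,3))+list(range(296,332,2))])
print(manip.get_width(),manip.get_time())
E
```

```text
ref [(0, [211, 203, 178]), (10, [181, 182, 157]), (40, [179, 181, 158]), (300, [196, 202, 174]), (310, [209, 213, 185]), (316, [206, 211, 183]), (320, [212, 214, 194]), (324, [230, 227, 225])]
f [-0.  -0.1  0.2]
w 0.011029468053613638 39.45367321372032
0 [321.6 -12.6]
0.15 [321.2 311.8]
[(0, [161, 163, 140]), (3, [158, 159, 137]), (6, [158, 160, 138]), (9, [159, 162, 139]), (12, [159, 160, 138]), (15, [155, 159, 139]), (18, [168, 175, 159]), (21, [169, 175, 159]), (296, [189, 194, 168]), (298, [181, 186, 161]), (300, [142, 146, 127]), (302, [191, 196, 170]), (304, [191, 196, 171]), (306, [193, 198, 171]), (308, [193, 198, 172]), (310, [193, 198, 171]), (312, [191, 196, 170]), (314, [191, 196, 169]), (316, [190, 194, 168]), (318, [188, 191, 169]), (320, [151, 148, 144]), (322, [111, 110, 104]), (324, [111, 110, 105]), (326, [111, 110, 104]), (328, [111, 111, 105]), (330, [112, 111, 105])]
0.011269672688737825 25.2167
```

Same offset, so same correction. I place it, then fetch pipette 3 with the same check.

```bash
python3 - <<'E'
from lib import *
place_stand(1,-.0005); c=cam("wrist");save(c,"p2"); c2=c
manip.move_to(*stand_pose(2,.16)); pick_mat(2); manip.move_to(*stand_pose(2,.09)); c=cam("wrist"); save(c,"h3"); pickle.dump(c,open("h3.pkl","wb"))
im=c["image"].astype(int)
print([(r,(im[r,318:325].mean(0)).round().astype(int).tolist()) for r in list(range(0,12,3))+list(range(306,332,2))])
print(proj(c,rest(2)+.154*US-.09*NS),manip.get_width(),manip.get_time())
cv2.imwrite("pics/p23.png",np.vstack([cv2.resize(x["image"],(480,300)) for x in (c2,c)])[:,:,::-1])
E
```

```text
0.012 [0.2 0.4 0. ]
0.004 [-1.  0.  2.]
0.001 [-1.3 -0.7  2.5]
-0.002 [-2.2  1.2  4. ]
f [-0.2  0.4  0.1]
w 0.010861677880996418 39.48535859584808
[(0, [149, 150, 129]), (3, [149, 150, 128]), (6, [153, 154, 132]), (9, [152, 153, 131]), (306, [180, 185, 161]), (308, [180, 185, 160]), (310, [178, 183, 159]), (312, [177, 182, 157]), (314, [177, 181, 157]), (316, [148, 151, 132]), (318, [103, 102, 97]), (320, [103, 102, 97]), (322, [103, 102, 97]), (324, [103, 103, 97]), (326, [104, 103, 98]), (328, [104, 103, 97]), (330, [103, 102, 97])]
[321.27588745 311.78529798] 0.011043027688982233 36.7167
```

View pics/p23.png

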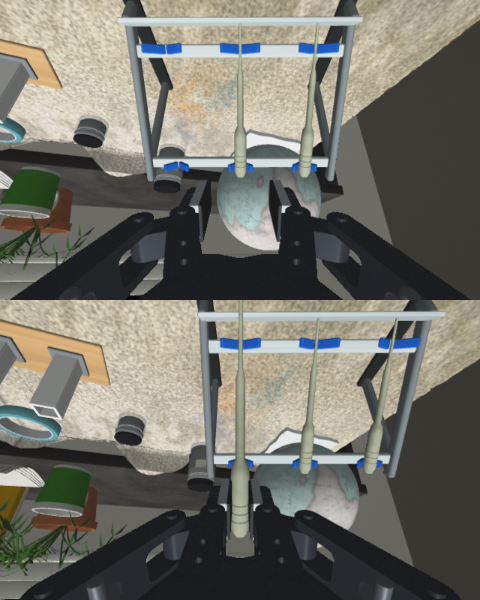

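Pipettes 1 and 2 lie in their rests, and 3 hangs in line with rest 3. I place it with a 3 mm correction and check the pick and rack poses with the tool tilted 15° more (away from the wrist singularity).

```bash
cat >> lib.py <<'E'
def pick_pose(i,up=0,s=.112,d=.010,along=.003,a=.26):
    zt=np.sin(a)*SX-np.cos(a)*Z
    return rest(i)+(s+along)*US-d*zt+up*Z,rot(zt,SYV)
def rack_pose(i,tipz,s=.112,d=.010,yaw=.03,a=.26,dx=(0,0)):
    c=np.array([np.cos(yaw),np.sin(yaw),0]);b=a+np.pi/4;zt=np.sin(b)*c-np.cos(b)*Z
    P=np.append(TUBE[i][:2]+dx,tipz+s); return P-d*zt,rot(zt,np.cross(Z,c))
E
python3 - <<'E'
from lib import *
place_stand(2,.001)
c=cam("wrist");save(c,"p3");s=cam("side");save(s,"s3")
A=pickle.load(open("cs.pkl","rb"))["A"]
for p in [(521,33),(508,107)]: print(ray(A,p,.085).round(3))
for i in range(3):
    for n,q in [("pick",pick_pose(i)),("pick+",pick_pose(i,.14)),("rack",rack_pose(i,.014)),("rack+",rack_pose(i,.11))]:
        j=manip.solve_ik(*q); print(i,n,q[0].round(3),None if j is None else np.round(j,2))
print(manip.get_time())
cv2.imwrite("pics/p3s.png",np.vstack([cv2.resize(s["image"][200:370,240:440],(400,340)),cv2.resize(c["image"],(400,250))])[:,:,::-1])
E
```

```text
0.012 [-0.   0.8  1.1]
0.004 [-0.8 -0.2  2.1]
0.001 [-0.9 -0.8  3. ]
[ 0.673 -0.051  0.085]
[ 0.673 -0.122  0.085]
0 pick [0.571 0.359 0.135] [ 0.57  0.56  1.75 -0.12  0.58 -1.21]
0 pick+ [0.571 0.359 0.275] [ 0.57  0.38  1.66 -0.09  0.85 -1.25]
0 rack [0.666 0.018 0.131] [-0.    0.66  2.16  3.1   0.73  1.59]
0 rack+ [0.666 0.018 0.227] [-0.    0.44  2.16  3.08  0.5   1.61]
1 pick [0.592 0.292 0.135] [ 0.46  0.54  1.79 -0.07  0.56 -1.36]
1 pick+ [0.592 0.292 0.275] [ 0.46  0.36  1.7  -0.05  0.83 -1.39]
1 rack [ 0.664 -0.051  0.131] [-0.17  0.66  2.16  2.89  0.73  1.66]
1 rack+ [ 0.664 -0.051  0.227] [-0.17  0.44  2.15  2.79  0.52  1.78]
2 pick [0.613 0.225 0.135] [ 0.34  0.53  1.81 -0.02  0.54 -1.53]
2 pick+ [0.613 0.225 0.275] [ 0.34  0.35  1.72 -0.01  0.82 -1.53]
2 rack [ 0.661 -0.121  0.131] [-0.32  0.67  2.13  2.68  0.73  1.75]
2 rack+ [ 0.661 -0.121  0.227] [-0.32  0.45  2.13  2.52  0.54  1.94]
39.5667
```

View pics/p3s.png

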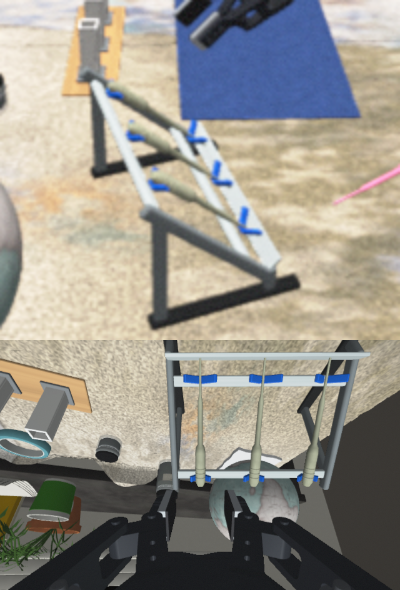

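All three lie in the stand, tips at the stop. Next I take pipette 3 with a fresh grip to above tube 3 and look.

```bash
cat >> lib.py <<'E'
def to_rack(i,tube):
    manip.command_gripper(.04,40)
    p,o=pick_pose(i,.12); manip.move_to(p,o); p0,_=pick_pose(i); manip.servo_line(p0,o,.15)
    print("f",manip.get_contact_force().round(1)); manip.command_gripper(0)
    manip.servo_line(p0-.02*NS,o,.08); manip.servo_line(p0-.02*NS+.17*Z,o,.2); print("w",manip.get_width())
    _,ro=rack_pose(tube,.11); manip.move_to([.52,.08,.34],ro); manip.move_to(*rack_pose(tube,.11)); print("w",manip.get_width())
E
python3 - <<'E'
from lib import *
ro=rack_pose(2,.11)[1]; print(manip.solve_ik([.52,.08,.34],ro))
manip.hold(.5)
p,o=pick_pose(2,.12); print(manip.solve_ik(pick_pose(2)[0]+.17*Z-.02*NS,o))
to_rack(2,2); c=cam("wrist");save(c,"r3");s=cam("side");save(s,"rs3");pickle.dump((c,s),open("r3.pkl","wb"))
t=TUBE[2]; print(proj(c,t),proj(c,[*t[:2],.11]),proj(s,[*t[:2],.085]),proj(s,[*t[:2],.11]),manip.get_time())
cv2.imwrite("pics/r3s.png",np.vstack([cv2.resize(s["image"][120:260,200:400],(600,420))[:,60:540],cv2.resize(c["image"],(480,300))])[:,:,::-1])
E
```

```text
[ 0.2140153  -0.00558833  2.35445992  3.72516197  0.29139762  1.09994065]
[ 0.33803304  0.27696495  1.70608393 -0.01085051  0.89870799 -1.53211683]
f [0.2 0.2 1. ]
w 0.011451599252591973
w 0.011197193365524633
[320.36668315  29.15286122] [320.41732419  65.21784649] [288.61888537 185.0840747 ] [288.24212446 177.12099556] 50.0917
```

View pics/r3s.png

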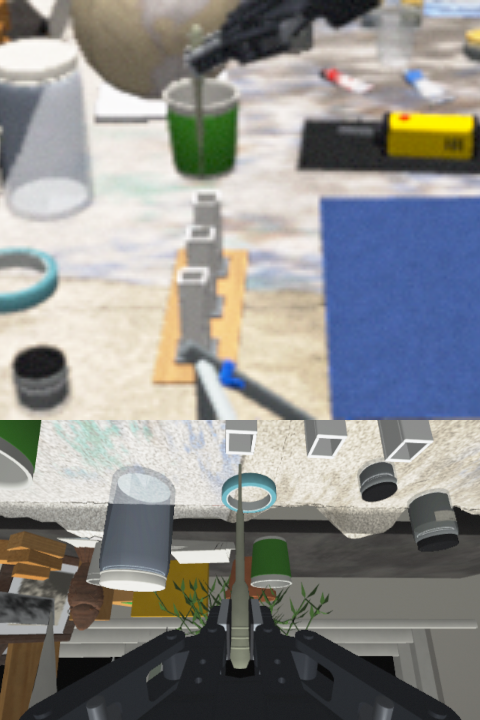

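The tip hangs over tube 3: in the wrist view it is at (321,53), with the tube mouth at (320,29) as predicted. The side view agrees to about 2 mm, so I insert.

```bash
cat >> lib.py <<'E'
def insert(tube,dx=(-.0015,0)):
    for z in (.08,.05,.028,.022,.017):
        p,o=rack_pose(tube,z,dx=dx); manip.servo_line(p,o,.1 if z>.03 else .05); f=manip.get_contact_force(); print(z,f.round(1))
        if np.linalg.norm(f)>4: break
    manip.hold(.2); manip.command_gripper(.035)
    zt=R.from_rotvec(o).as_matrix()[:,2]; manip.servo_line(p-.06*zt+.01*Z,o,.12); manip.servo_line(p-.08*zt+.13*Z,o,.2)
E
python3 - <<'E'
from lib import *
insert(2); c=cam("wrist");save(c,"i3");s=cam("side");save(s,"is3");print(manip.get_time(),manip.get_position())
cv2.imwrite("pics/i3s.png",np.vstack([cv2.resize(s["image"][120:260,200:400],(600,420))[:,60:540],cv2.resize(c["image"],(270,169))[:,:,:].copy() if 0 else cv2.resize(c["image"],(480,180))])[:,:,::-1])
E
```

```text
0.08 [0.2 0.4 0.1]
0.05 [-0.2  0.1  0. ]
0.028 [-0.3  0.1  0.2]
0.022 [ 1.   0.  -0.1]
0.017 [ 0.6 -0.7 -0.2]
54.2667 [ 0.59037274 -0.12313686  0.30253601]
```

View pics/i3s.png

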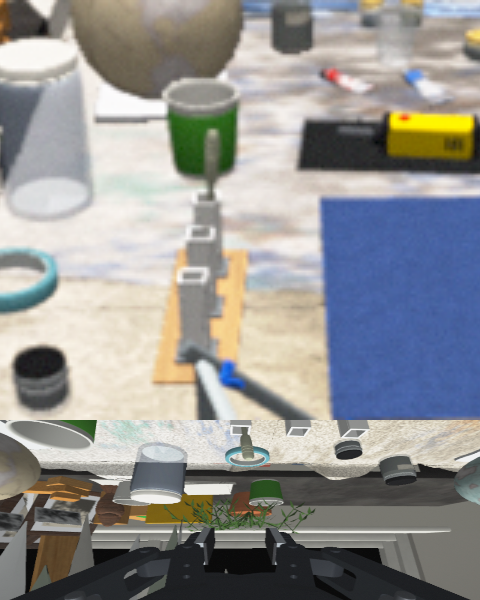

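Pipette 3 stands in tube 3. I do the same for pipette 2, gating the insert on an automatic comparison of the held pipette's image with the last one.

```bash
cat >> lib.py <<'E'
def held(c):
    """(bulb-end row, centre column low, tip row) of the pipette seen in the hand"""
    im=c["image"].astype(int);r,g,b=im[...,0],im[...,1],im[...,2]
    m=(g>=r-1)&(g-r<9)&(g-b>14)&(g-b<40)&(g>100)
    v=m[:,318:324].mean(1)>.5; rows=np.nonzero(v)[0]; rows=rows[rows<360]
    cols=[np.nonzero(m[q,295:345])[0].mean()+295 if m[q,295:345].any() else -1 for q in (60,75,90,120,160,200,260)]
    return rows.min() if len(rows) else None,rows.max() if len(rows) else None,np.round(cols,1),m[40:250,295:345].sum()
E
python3 - <<'E'
from lib import *
print(held(pickle.load(open("r3.pkl","rb"))[0]))
p=manip.get_position(); manip.move_to([.52,.08,.34],manip.get_ee_rot())
to_rack(1,1); c=cam("wrist");save(c,"r2");s=cam("side");save(s,"rs2");pickle.dump((c,s),open("r2.pkl","wb"))
h=held(c);print(h,manip.get_time())
E
```

```text
(np.int64(260), np.int64(331), array([ -1. ,  -1. ,  -1. ,  -1. ,  -1. ,  -1. , 322.9]), np.int64(17))
f [-0.5  0.1  1.3]
w 0.011109343166815878
w 0.011046963722717488
(np.int64(266), np.int64(330), array([319. ,  -1. ,  -1. ,  -1. ,  -1. ,  -1. , 317.5]), np.int64(17)) 65.8583
```

```bash
cat > cmp.py <<'E'
from lib import *
def cmp(a,b):
    A=a["image"].astype(float);B=b["image"].astype(float)
    t=cv2.matchTemplate(b["image"][40:260,300:342],a["image"][60:240,316:326],cv2.TM_CCOEFF_NORMED)
    _,m,_,l=cv2.minMaxLoc(t); print("match",m,"shift",l[0]-16,l[1]-20)
    print([(r,abs(A[r,319:323]-B[r,319:323]).mean().round()) for r in range(36,260,8)])
E
python3 - <<'E'
from cmp import *
cmp(pickle.load(open("r3.pkl","rb"))[0],pickle.load(open("r2.pkl","rb"))[0])
E
```

```text
match 0.8005073070526123 shift 0 3
[(36, np.float64(1.0)), (44, np.float64(0.0)), (52, np.float64(37.0)), (60, np.float64(23.0)), (68, np.float64(12.0)), (76, np.float64(21.0)), (84, np.float64(16.0)), (92, np.float64(2.0)), (100, np.float64(7.0)), (108, np.float64(2.0)), (116, np.float64(12.0)), (124, np.float64(1.0)), (132, np.float64(1.0)), (140, np.float64(1.0)), (148, np.float64(0.0)), (156, np.float64(1.0)), (164, np.float64(1.0)), (172, np.float64(1.0)), (180, np.float64(1.0)), (188, np.float64(1.0)), (196, np.float64(0.0)), (204, np.float64(1.0)), (212, np.float64(1.0)), (220, np.float64(1.0)), (228, np.float64(2.0)), (236, np.float64(0.0)), (244, np.float64(1.0)), (252, np.float64(1.0))]
```

The held pipette matches the previous one along its body, so I insert it and fetch the last.

```bash
python3 - <<'E'
from cmp import *
insert(1); s=cam("side");save(s,"is2")
manip.move_to([.52,.08,.34],manip.get_ee_rot())
to_rack(0,0); c=cam("wrist");save(c,"r1");s=cam("side");save(s,"rs1");pickle.dump((c,s),open("r1.pkl","wb"))
cmp(pickle.load(open("r3.pkl","rb"))[0],c); print(held(c)[:2],manip.get_time())
cv2.imwrite("pics/r1s.png",np.vstack([cv2.resize(s["image"][120:260,200:400],(600,420))[:,60:540],c["image"][0:180,80:560]])[:,:,::-1])
E
```

```text
0.08 [ 1.2 -0.1 -0.2]
0.05 [0.1 0.2 0.2]
0.028 [ 0.4  0.8 -0.7]
0.022 [ 0.3  0.2 -0.4]
0.017 [-0.1 -0.5 -1.2]
f [-0.8  0.  -0. ]
w 0.011148157731501433
w 0.011220039439230476
match 0.7966274619102478 shift 0 -2
[(36, np.float64(2.0)), (44, np.float64(0.0)), (52, np.float64(38.0)), (60, np.float64(19.0)), (68, np.float64(12.0)), (76, np.float64(29.0)), (84, np.float64(20.0)), (92, np.float64(6.0)), (100, np.float64(2.0)), (108, np.float64(2.0)), (116, np.float64(10.0)), (124, np.float64(2.0)), (132, np.float64(2.0)), (140, np.float64(2.0)), (148, np.float64(1.0)), (156, np.float64(1.0)), (164, np.float64(1.0)), (172, np.float64(1.0)), (180, np.float64(2.0)), (188, np.float64(1.0)), (196, np.float64(1.0)), (204, np.float64(1.0)), (212, np.float64(1.0)), (220, np.float64(3.0)), (228, np.float64(3.0)), (236, np.float64(2.0)), (244, np.float64(3.0)), (252, np.float64(2.0))]
(np.int64(250), np.int64(330)) 81.25
```

View pics/r1s.png

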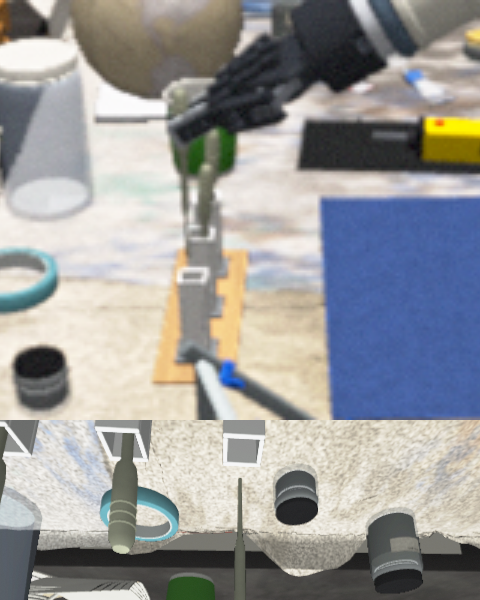

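Tubes 2 and 3 are filled. The tip at (240,480) is about 2 mm left of tube 1's mouth at (244,448), so I correct. The duster has moved (been knocked), so I will look at it again.

```bash
cat > dust.py <<'E'
from lib import *
def duster(c):
    im=c["image"].astype(int);r,g,b=im[...,0],im[...,1],im[...,2]
    m=(r>120)&(g>100)&(b<80)
    ce,s,q=max(blobs(m,300),key=lambda t:t[1][4])
    dark=max(blobs((im.max(2)<60),1500),key=lambda t:t[1][4]) if 0 else None
    rc=cv2.minAreaRect(np.argwhere(q)[:,::-1].astype(np.float32)); bx=cv2.boxPoints(rc)
    W=np.array([ray(c,p,.044)[:2] for p in bx]); e=[W[1]-W[0],W[2]-W[1]]; L=max(e,key=np.linalg.norm)
    print("px",np.round(rc[0],1),"edges",[np.linalg.norm(x).round(3) for x in e],"mid",W.mean(0).round(4),"ang",np.degrees(np.arctan2(L[1],L[0])).round(1))
    return W.mean(0),L
E
python3 - <<'E'
from dust import *
insert(0,(-.0015,.002))
p=manip.get_position(); manip.move_to([.50,.05,.34],manip.get_ee_rot())
o=rot([0,0,-1],[1,0,0]); manip.move_to([.42,-.46,.25],o); c=cam("wrist"); save(c,"d1"); pickle.dump(c,open("d1.pkl","wb"))
duster(c); duster(pickle.load(open("cs.pkl","rb"))["C"]); s=cam("side"); save(s,"ds")
print(manip.get_time())
cv2.imwrite("pics/d1s.png",np.vstack([cv2.resize(s["image"][120:260,200:400],(480,336)),c["image"][0:260,80:560]])[:,:,::-1])
E
```

```text
0.08 [-0.2 -0.2  0.7]
0.05 [-0.3 -0.9 -0.2]
0.028 [ 1.  -0.3 -0.5]
0.022 [-0.4 -0.4 -0.5]
0.017 [0.  0.2 0.1]
px [293.4  87.3] edges [np.float64(0.039), np.float64(0.092)] mid [ 0.3934 -0.3628] ang -7.0
px [302.3 140.6] edges [np.float64(0.039), np.float64(0.091)] mid [ 0.4319 -0.3758] ang -7.5
88.825
```

View pics/d1s.png

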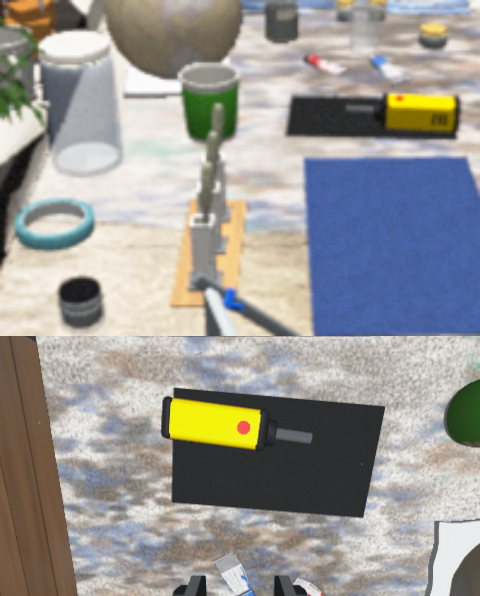

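All three pipettes stand in the rack. The duster sits at the left edge of its mat, nozzle to the right; the mat corners in the full frame are (254,53), (464,70), (444,181) and (252,166). Next I grip the duster and lift it.

```bash
cat >> dust.py <<'E'
def yel(c):
    im=c["image"].astype(int);m=(im[...,0]>110)&(im[...,1]>90)&(im[...,2]<.45*im[...,0])
    b=[(t[0].round(1).tolist(),int(t[1][4]),t[1][:4].tolist()) for t in blobs(m,300)]; return b
AIM=np.array([.673,-.051,.115])
E
python3 - <<'E'
from dust import *
c=pickle.load(open("d1.pkl","rb"))
M=np.array([ray(c,p,.004)[:2] for p in [(254,53),(464,70),(444,181),(252,166)]]); mid=M.mean(0); ax=(M[1]-M[0]+M[2]-M[3])/2
print("mat",M.round(3).tolist(),mid.round(3),np.linalg.norm(ax),np.degrees(np.arctan2(ax[1],ax[0])))
c2=cam("wrist"); W,L=duster(c2); a=np.arctan2(L[1],L[0]); 
if abs(a)>np.pi/2: a-=np.sign(a)*np.pi
d=np.array([np.cos(a),np.sin(a),0]); yv=np.cross(Z,d)
o=rot(-Z,yv)
p=np.array([*W,.036]); print("grip",p,a)
aimpose=(np.append((AIM-.205*d)[:2],AIM[2]+.012),o)
for q in [(p,o),(p+.15*Z,o),aimpose,(np.append(mid,.037),rot(-Z,yv))]: print(np.round(manip.solve_ik(*q),2))
manip.command_gripper(.08,80); manip.move_to(p+.1*Z,o); manip.servo_line(p,o,.12); print(manip.get_contact_force().round(1))
manip.command_gripper(0); print("w",manip.get_width(),manip.get_grip_force())
manip.servo_line(p+.12*Z,o,.15); c=cam("wrist"); save(c,"d2"); print(yel(c),manip.get_contact_force().round(1),manip.get_width(),manip.get_time())
pickle.dump(dict(mid=mid,ax=ax,a=a,o=o,p=p,c=c),open("dst.pkl","wb"))
E
```

```text
mat [[0.347, -0.323], [0.584, -0.341], [0.576, -0.469], [0.337, -0.45]] [ 0.461 -0.396] 0.23875670391964707 -4.384505507880906
px [293.4  87.2] edges [np.float64(0.039), np.float64(0.092)] mid [ 0.3934 -0.3628] ang -7.0
grip [ 0.39338872 -0.36282356  0.036     ] -0.12247031893938723
[-0.77  0.64  1.93 -0.    0.58 -2.22]
[-0.77  0.38  1.88  0.    0.88 -2.22]
[-0.08  0.41  2.05 -0.    0.69 -1.53]
[-0.73  0.7   1.76 -0.    0.68 -2.18]
[ 0.3 -1.2  0.3]
w 0.038889506153102785 81.54292345046997
[([319.6, 257.6], 14023, [271, 182, 98, 160])] [ 0.6  0.9 -3. ] 0.0387134270436211 93.05
```

```bash
python3 - <<'E'
from dust import *
D=pickle.load(open("dst.pkl","rb")); a=D["a"]; d=np.array([np.cos(a),np.sin(a),0])
q=np.append((AIM-.205*d)[:2],AIM[2]+.012)
manip.move_to(q-.04*d+.03*Z,D["o"]); manip.servo_line(q,D["o"],.08); c=cam("wrist"); save(c,"d3")
print(yel(c),manip.get_width(),manip.get_position(),manip.get_ee_rot()-D["o"],manip.get_time())
# nozzle: dark-grey stick ahead of the body, pick centre column along the rows near the image top
im=c["image"].astype(int)
for r in range(20,200,12): print(r,[int(x) for x in im[r,290:350:4].mean(1)])
s=cam("side"); save(s,"s4"); print("pred nozzle",proj(s,AIM-.1*d),"mid",proj(s,AIM-.205*d)); print("side yel",yel(s))
pickle.dump((c,s),open("d3.pkl","wb"))
E
```

```text
[([319.6, 257.7], 14017, [271, 182, 98, 160])] 0.03881850396792239 [ 0.46914194 -0.02591924  0.12702639] [-3.84397608e-01 -6.27094973e+00 -1.66768078e-05] 95.1667
20 [155, 174, 166, 164, 158, 148, 128, 132, 145, 139, 149, 147, 150, 142, 154]
32 [170, 162, 142, 144, 135, 134, 132, 133, 138, 129, 105, 101, 102, 106, 103]
44 [106, 97, 97, 95, 93, 98, 93, 101, 103, 97, 98, 94, 102, 101, 100]
56 [101, 96, 104, 104, 96, 94, 94, 98, 104, 92, 109, 105, 100, 93, 101]
68 [106, 101, 104, 98, 96, 100, 96, 89, 95, 95, 93, 90, 99, 98, 96]
80 [104, 96, 100, 94, 95, 104, 104, 102, 95, 100, 98, 95, 99, 101, 105]
92 [102, 104, 101, 104, 107, 100, 92, 97, 96, 102, 104, 102, 95, 99, 95]
104 [103, 98, 101, 94, 103, 108, 99, 101, 99, 95, 99, 102, 92, 107, 97]
116 [104, 105, 97, 97, 98, 106, 103, 96, 100, 99, 100, 103, 107, 98, 105]
128 [98, 102, 101, 103, 101, 107, 97, 95, 95, 109, 109, 105, 106, 108, 96]
140 [102, 99, 98, 96, 88, 98, 105, 107, 102, 100, 100, 99, 105, 105, 108]
152 [22, 24, 24, 23, 23, 23, 25, 24, 23, 25, 22, 22, 22, 21, 24]
164 [44, 44, 44, 44, 46, 45, 45, 45, 45, 45, 45, 44, 44, 46, 46]
176 [48, 48, 48, 47, 47, 48, 48, 46, 47, 45, 49, 46, 49, 48, 47]
188 [164, 164, 164, 164, 164, 164, 164, 164, 164, 164, 164, 164, 164, 164, 164]
pred nozzle [323.58170552 189.35986448] mid [364.11425647 191.31040839]
side yel [([516.8, 138.1], 677, [499, 127, 37, 24]), ([116.3, 174.1], 558, [88, 160, 57, 23]), ([363.5, 190.8], 469, [346, 182, 38, 20])]
```

The duster hasn't shifted in the grip, and the side view puts its middle at (363.5,190.8) against a predicted (364.1,191.3). I hold, then lay it back on the mat.

```bash
python3 - <<'E'
from dust import *
D=pickle.load(open("dst.pkl","rb")); o=D["o"]
p0=manip.get_position(); manip.hold(2.6); print("moved",np.abs(manip.get_position()-p0).max(),manip.get_width())
a=D["a"]; d=np.array([np.cos(a),np.sin(a),0]); manip.servo_line(p0-.05*d+.04*Z,o,.1)
ax=np.append(D["ax"],0); om=rot(-Z,np.cross(Z,ax)); m=np.append(D["mid"],0)
manip.move_to(m+.12*Z,om); c=cam("wrist"); print(yel(c),manip.get_width())
manip.servo_line(m+.05*Z,om,.12); manip.servo_line(m+.0375*Z,om,.03); print(manip.get_contact_force().round(1))
manip.servo_line(m+.0362*Z,om,.03); print(manip.get_contact_force().round(1))
manip.command_gripper(.08); manip.servo_line(m+.15*Z,om,.12)
manip.move_to([.42,-.46,.25],rot(-Z,[1,0,0])); c=cam("wrist"); save(c,"e"); duster(c); print(D["mid"])
s=cam("side"); save(s,"es"); ref=cv2.imread("pics/ds.png")[:,:,::-1].astype(int); print("rack diff",np.abs(s["image"].astype(int)-ref)[155:240,265:310].mean(), "time",manip.get_time(),manip.get_width())
E
```

```text
moved 0.0003070608838661726 0.038865483264658364
[([319.6, 257.6], 14011, [271, 182, 98, 160])] 0.03874833842474339
[-0.6  0.4 -1.7]
[-2.5  1.3  4.8]
px [359.5 121.4] edges [np.float64(0.039), np.float64(0.091)] mid [ 0.4615 -0.3965] ang -4.5
[ 0.46070976 -0.39581458]
rack diff 1.853681917211329 time 104.55 0.08002242767456597
```

```bash
python3 - <<'E'
from lib import *
a,b=[cv2.imread(f"pics/{n}.png").astype(int) for n in ("ds","es")]; d=np.abs(a-b).max(2)
print("noise",d[300:380,450:540].mean(),"rack",d[155:240,265:310].mean(),(d[155:240,265:310]>40).sum(),"stand side",d[240:300,280:340].mean())
if (d[155:240,265:310]>40).sum()<15: manip.hold(.5); print(manip.sign_off())
E
```

```text
noise 3.2529166666666667 rack 2.895947712418301 0 stand side 3.0408333333333335
the job is handed in; nothing more can be done
None
```

I handed the job in at about 105 s. All three pipettes went to the drip stand, then each stood in its own tube in the rack. The duster was held aimed at the row for 2.6 s and is back on its mat, about 1 mm from the middle. The mug and jar were left alone. The judge's result was not shown.

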